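# Set the roller pressure of a foil press with its key

## Task

Take the loose tensioning key out of its tray, fit it fully down over the square spindle of the foil press, and turn it clockwise until the red pointer stands level with the yellow mark, within the mark's width; do not wind it far past. Lean on the sprung spindle only lightly and turn it only with the key, not with the fingers on the spindle or pointer. Then lift the key off, stand it upright in its tray again and leave everything else where it is.

Things in the scene. Friction and masses are not known exactly. Their poses are not given: they have to be found in the camera images.
- press: Green benchtop foil press, fixed. Its place and yaw vary from run to run. Body 220 x 170 mm, flat deck 70 mm above its underside. Origin: centre of its underside; z up; its -x side carries the spindle, its middle (x from -5 to 41 mm) a roller head that reaches 151 mm above the underside, its +x side the gauge.
- sleeve: Brass collar of the spindle, 40 mm across, at (-70, 0) mm of the press. Origin: on the spindle's axis, at the collar's top face, 82 mm above the press's underside; axes as the press's (it does not turn). Collar and spindle float on a spring: they sink 1 mm per 4 N of downward push and spring back; more than 5 mm (20 N) is too hard.
- spindle_top (a point): Top of the steel spindle, 18 mm above the collar: a square 15 mm wide, 12 mm high, under a 6 mm high taper to 7 mm. Its angle varies (any) and is NOT reported (axes as the press's): look or feel. It turns against 0.08 to 0.12 N m and stays where left. Clockwise from above it takes up 0.1 to 0.9 rad of slack (unknown) before the pointer moves, then moves it 22 mm per rad.
- key_grip (a point): Grip point of the loose key, on its axis, in its orange upright bar: 48 mm above its underside. The bar is 46 mm long (x), 16 mm thick (y), 26 to 62 mm above the underside; grip it across its thickness. z up.
- key: The same key, 180 g; origin at the centre of its underside. Dark hub 35 x 35 x 26 mm with a square socket from below, 17 mm wide, 20 mm deep, sides parallel to the hub's. Fully fitted, its underside rests on the collar; with the squares misaligned it stalls about 14 mm above. About 0.14 rad of play either way on the spindle.
- pointer: Red pointer of the gauge, a 3 mm wide finger along the press's x. Origin: its free end, on its centre line, 10 mm above the deck. It slides along the press's +y as tension grows, at most 45 mm from its rest at y = -22 mm of the press, and is pulled back by a spring.
- mark: Yellow mark beside the pointer's free end, fixed on the gauge, its place along the scale varies. A bar 5 mm wide (press's y), 10 mm long, with a wider tab behind. Origin: the end of the bar next to the pointer, on its centre line; axes as the press's. The pointer is set when its y in the mark's frame is within 2.5 mm of 0.
- tray: Grey open tray, fixed, 120 x 120 mm outside, 18 mm high, walls and floor 5 mm thick. Place and yaw vary. Origin: centre of its underside. Press and tray may change sides.
- driver: Bystander, to be left alone: screwdriver lying flat.
- foil_roll: Bystander, to be left alone: copper roll of foil, a flat ring 70 mm across and 12 mm high.
- bottle: Bystander, to be left alone: white bottle, 60 mm across, 170 mm high.
- mug: Bystander, to be left alone: white mug, 80 mm across, 90 mm high.
- tub: Bystander, to be left alone: white tub with lid, 90 mm across, 110 mm high.
- brush: Bystander, to be left alone: flat brush lying.
- can: Bystander, to be left alone: blue can, 68 mm across, 100 mm high.
There are look-alikes about, which are no part of the job. Of the things shaped like the key, the dark steel one is meant.

How it is judged:
By the outcome, as a careful person would: the job done as asked, in the order asked, and still so for the second after the job is handed in, with the robot touching nothing.
It also fails if it takes over 72 s, if anything falls off the work surface, if the arm or the gripper's body presses on something with over 40 N, if the wrist force passes 120 N, or if a joint passes its speed limit or range.

## Robot

A 6-joint arm with a two-finger parallel gripper is mounted at the origin on the work surface. World frame = base frame: x ahead of the robot, y to its left, z up, the work surface at z = 0. Lengths are in mm, angles in rad, forces in N, time in s.
With the tool pointing down it reaches from about 350 to 775 mm from the base axis. Payload 7.3 kg.
Tool frame: the origin (TCP) lies between the finger pads; the fingertips stand 8 mm ahead of it and the grasp point (between the pads) lies 11 mm behind it; y points along the fingers, z is the direction in which the jaws open and shut, and the axes are right-handed (so a half turn about y gives the same grasp; the last joint's range is limited). The gripper opens to 92 mm and grips with 3 to 60 N. Pads are 19 mm wide; open, the fingers measure 130 mm over their backs; the gripper's body (75 mm by 190 mm) begins 47 mm behind the grasp point.
Start: joints at [-1.322, 0.342, 1.524, -0, 1.275, -0.146], TCP at [201.951, -484.624, 234.741] pointing down, gripper open.
Joint ranges: [-2.53, 2.53], [-0.77, 2.02], [0.04, 2.7], [-1, 4.14], [0.28, 2.66], [-3.11, 3.11]. Speed limits (rad/s): [2.57, 2.57, 3.14, 3.14, 3.14, 3.14].

## Interface

Orientations are given as [roll, pitch, yaw] about the fixed x, y, z axes, in that order (R = Rz(yaw) Ry(pitch) Rx(roll)).
In Python, from plant import bot, vision, job gives the robot as it stands. The module is installed in compiled form; this text tells all that it offers.
- The arm moves only by the tool arm_command, never from a script. Its argument "deltas" is a list of rows, each a list of 4 numbers: the shift along the tool's x, y, z in m, then the turn about the tool's y in degrees. In form: [[x, y, z, twist], ...]. A call has 1 to 5 rows; each row shifts and turns the commanded pose from where the row before left it, along the tool's axes as they then stand; what a row does not reach is not made up. A row lasts 1/10 s, in which the tool goes at most 50 mm and 8.59 degrees, less where a joint would pass 70% of its speed; a pose out of reach is approached as far as the arm can. A call is refused whole if a number of a shift passes 0.05 or a number of a turn 8.59, either way. A call with a gripper value outside its range is refused whole. "claw" is the closure in counts, from 0 (fully open) to 255 (shut), set as the call begins (left out, the last holds). The fingers move at their own pace and stop on an object; the grip force is fixed at half the most. Time passes only in rows, so rows that do not move let the fingers close. It gives the time, the measured TCP pose, the force and the opening at its end, in the units of the state.
- bot.get_obs(): the state, without advancing time (a new reading comes with each control period).
- vision.capture(name): name is "side" or "top" or "wrist"; returns a dict with "img" (384x512x3 uint8, red, green, blue), "camera_matrix" (3x3 intrinsics, pixels), "world_to_cam" (4x4, takes a point from world to camera coordinates); the wrist camera has in their place "mount" (4x4, takes a point from camera to tool coordinates, whose origin is the TCP and whose axes are the tool frame's). Camera axes: x right, y down, z forward; pixel columns grow to the right and rows downward; lengths in mm; the calibration is good to about 2 mm. A picture is of the moment at which its call begins: read the wrist's pose just before it. There is no depth.
- job.close_job(): hands the job in, once; it reports no verdict.
Trained networks look in a picture, given as the dict that the camera call returned (one of the last four; its "shot" number tells which), for a name from the list of things; names that differ only in an ending like _2 or _b are one class to them, and where a whole thing is asked for, a point or a joint stands for the part that bears it (a point fixed in the world has none). Each returns a list of dicts, best first, with "confidence" (0 to 1); they miss things now and then, are a little off and sometimes report something else, mostly with a low value. They report only what shows in the picture. A call takes as long as a camera call. They do not tell look-alikes from the thing itself.
- vision.find_in(picture, name): "xyz" ([x, y, z] in mm, in the coordinates of the camera as it stood for that picture, good to about 4 mm: the middle of the surface that is visible of it).
- vision.regions_of(picture, name): "mask" (384x512 bool, what is visible of it).
The state is a dict: "time": time; "joint_positions": joint angles; "dq": joint speeds; "tau": joint torques, N m; "tool_pos": TCP position; "tcp_rot": TCP orientation; "contact_force": force on the tool from outside, world axes, zero at the start; "moment": the same for the moment, N m; "grip_width": finger opening in mm.
Only numpy, scipy, OpenCV 4.12 (cv2) and the standard library are available. Lean on these libraries where they do the work, as an engineer would, in place of code of your own. Each camera call takes 0.05 s, during which the arm holds its last target. There are 200 camera calls.

## Working session

There is one attempt and no reset: what is moved stays moved. The work goes in short steps, Python scripts to look and compute and a tool call to move; the robot and the scene stay as the last step left them, time stands still between calls to the robot, and variables do not carry over. Pictures are saved under pics/ and viewed, about 8 in all and at most 12, crops included, and the job is handed in when it is done.

Besides the shell and the picture viewer there is one more tool, called after "Request:" as name(argument=value, ...), one argument or row to a line, values as JSON. arm_command: Moves the arm, as the interface text tells. Its arguments: {"type":"object","properties":{"deltas":{"type":"array","items":{"type":"array","items":{"type":"number"}}},"claw":{"type":"number"}},"required":["deltas"]}

```bash
mkdir -p pics; ls; cat > h.py <<'E'
import numpy as np, cv2
from plant import bot, vision, job
from scipy.spatial.transform import Rotation as R
def T_tool(o):
    T=np.eye(4); T[:3,:3]=R.from_euler('xyz',o['tcp_rot']).as_matrix(); T[:3,3]=o['tool_pos']; return T
def cap(n):
    o=bot.get_obs(); p=vision.capture(n)
    p['c2w']=T_tool(o)@np.array(p['mount']) if n=='wrist' else np.linalg.inv(np.array(p['world_to_cam']))
    return p
def world(p,xyz): return (p['c2w']@np.r_[xyz,1])[:3]
def pix(p,w):
    c=(np.linalg.inv(p['c2w'])@np.r_[w,1])[:3]; q=np.array(p['camera_matrix'])@c; return q[:2]/q[2]
def ray(p,uv):
    d=p['c2w'][:3,:3]@np.linalg.inv(np.array(p['camera_matrix']))@np.r_[uv,1]; return p['c2w'][:3,3],d/np.linalg.norm(d)
def atz(p,uv,z):
    c,d=ray(p,uv); return c+d*(z-c[2])/d[2]
def tri(a):
    A=np.zeros((3,3));b=np.zeros(3)
    for p,uv in a:
        c,d=ray(p,uv);M=np.eye(3)-np.outer(d,d);A+=M;b+=M@c
    return np.linalg.solve(A,b)
def save(p,n,crop=None,s=1):
    im=p['img'][:,:,::-1]
    if crop: x0,y0,x1,y1=crop; im=im[y0:y1,x0:x1]
    cv2.imwrite('pics/'+n+'.png',cv2.resize(im,None,fx=s,fy=s,interpolation=cv2.INTER_CUBIC))
def cen(m):
    v,u=np.nonzero(m); return np.array([u.mean(),v.mean()])
E
python3 - <<'E'
from h import *
np.set_printoptions(precision=1,suppress=True)
o=bot.get_obs(); print(o['tool_pos'],o['tcp_rot'],o['time'],T_tool(o)[:3,:3])
S={}
for n in ('top','side'):
    p=cap(n); S[n]=p; print(n,p['c2w'][:3,3],p['c2w'][:3,2])
    for k in ('press','sleeve','key','key_grip','pointer','mark','tray','spindle_top'):
        for r in vision.find_in(p,k)[:3]:
            w=world(p,r['xyz']); print(n,k,round(r['confidence'],2),w,pix(p,w))
im=np.hstack([cv2.resize(S[n]['img'],(512,384)) for n in S])
a=S['top']['img'];b=S['side']['img']
cv2.imwrite('pics/a.png',cv2.resize(a,(800,600),interpolation=cv2.INTER_CUBIC)[:,:,::-1])
cv2.imwrite('pics/b.png',cv2.resize(b,(800,600),interpolation=cv2.INTER_CUBIC)[:,:,::-1])
E
```

```text
pics
[ 201.8 -484.2  234.1] [-1.6  0.  -2.7] 0.0 [[-0.9 -0.   0.4]
 [-0.4  0.  -0.9]
 [-0.  -1.  -0. ]]
top [ 298.8   10.6 1478.4] [ 0.2 -0.  -1. ]
top press 0.57 [544.3 193.   69.3] [191.5 210.7]
top press 0.47 [ 701.6 -407.7   18.6] [346.5 162.2]
top sleeve 0.6 [487.6 176.3  79.8] [196.4 225.4]
top sleeve 0.41 [ 501.6 -476.3   96.5] [377.8 208.5]
top key 0.62 [ 691.6 -315.9   48.7] [324.7 164.1]
top key 0.19 [490.4 177.5  79.7] [196.1 224.7]
top key_grip 0.5 [ 581.  -249.3   47.1] [310.2 193.9]
top key_grip 0.49 [ 683.4 -315.4   49.3] [324.9 166.2]
top tray 0.81 [ 554.8 -242.6    1.1] [307.2 203.1]
top tray 0.63 [ 502.5 -481.7   96.4] [379.3 208.1]
side [ 498.3 -909.6 1091.8] [ 0.1  0.7 -0.7]
side press 0.72 [553.1 159.6  72.1] [229.9 161.3]
side sleeve 0.54 [486.1 166.4  84. ] [207.  158.3]
side key 0.83 [ 686.5 -328.3   26.8] [301.8 311.2]
side key 0.77 [ 693.4 -193.4   36.2] [295.6 262.2]
side key 0.64 [ 578.2 -258.8   43.5] [253.8 286.6]
side key_grip 0.87 [ 689. -191.   43.] [293.9 260. ]
side key_grip 0.67 [ 578.7 -259.9   43.4] [254.  286.9]
side key_grip 0.59 [ 685.  -327.5   31.8] [301.3 309.9]
side tray 0.84 [ 548.2 -256.7    9.7] [241.6 294.2]
```

View pics/a.png

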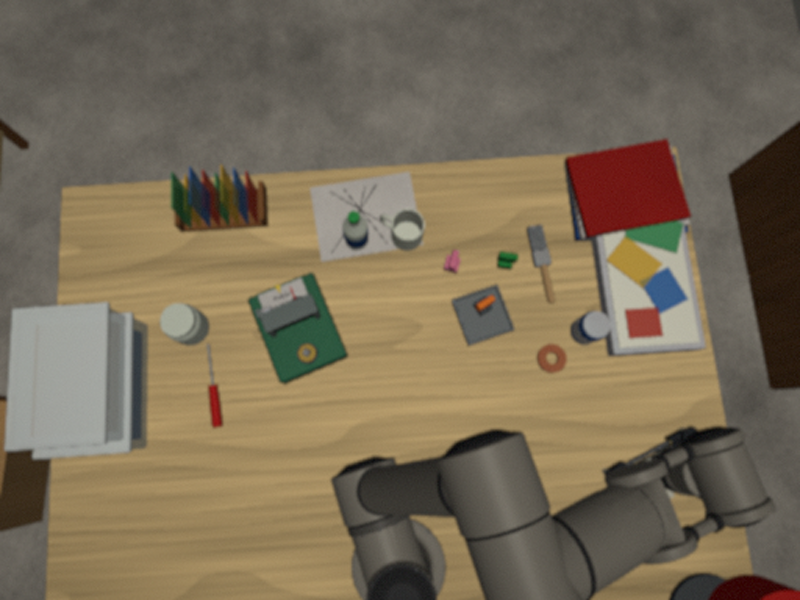

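The top view shows the tray at (483,315), with a dark key with an orange bar at (485,303) inside it. The possible mix-ups are the pink key-like thing at (453,262) and the green one at (507,260). The press is at (297,327) with its spindle at (307,352). I choose the dark one in the tray and will check it close up.

```bash
cat >> h.py <<'E'
def wrap(a,h=np.pi): return (a+h)%(2*h)-h
def plan(xyz,zang=None,rows=None):
    """zang: world angle (deg) of tool z (mod 180). prints shift in current tool axes (m) and twist (deg)"""
    o=bot.get_obs();T=T_tool(o);d=T[:3,:3].T@(np.array(xyz)-T[:3,3])/1000
    cur=np.degrees(np.arctan2(T[1,2],T[0,2]));tw=0
    if zang is not None: tw=-wrap(zang-cur,90)
    print('shift',d.round(4),'twist',round(tw,2),'zang now',round(cur,2),'q6',round(o['joint_positions'][5],2),'t',o['time'])
E
python3 - <<'E'
from h import *
np.set_printoptions(precision=3,suppress=True)
p=cap('wrist');print(np.array(p['mount']),p['camera_matrix'])
plan([530,-250,300],0)
E
```

```text
[[   0.001    0.968    0.253  -66.527]
 [  -0.      -0.253    0.968 -149.449]
 [   1.      -0.001   -0.       0.753]
 [   0.       0.       0.       1.   ]] [[307.421   0.    259.154]
 [  0.    307.421 190.723]
 [  0.      0.      1.   ]]
shift [-0.393 -0.065 -0.09 ] twist -67.38 zang now -67.38 q6 -0.15 t 0.95
```

View pics/b.png

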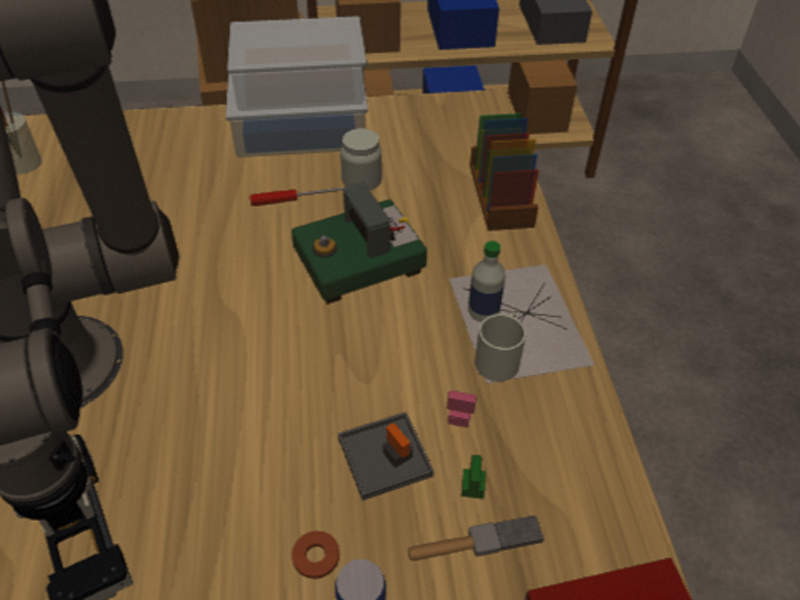

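The side view agrees: the dark key with the orange bar at (397,445) is in the tray, green at (474,478), pink at (461,407), and press spindle at (324,245). I'm moving above the tray for a close look.

Request:
arm_command(
  deltas=[
    [-0.04,-0.0065,-0.009,0],
    [-0.04,-0.0065,-0.009,0],
    [-0.04,-0.0065,-0.009,0],
    [-0.04,-0.0065,-0.009,0],
    [-0.04,-0.0065,-0.009,0],
  ],
  claw=0,
)

```text
time: 1.45
tool_pos: [370.4, -365.1, 267.6]
tcp_rot: [-1.57, 0.0, -2.747]
contact_force: [0.6, -0.2, -0.3]
grip_width: 91.7
```

Request:
arm_command(
  deltas=[
    [-0.04,-0.0065,-0.009,0],
    [-0.04,-0.0065,-0.009,0],
    [-0.04,-0.0065,-0.009,0],
    [-0.04,-0.0065,-0.009,0],
    [-0.03,-0.0065,-0.009,0],
  ],
)

```text
time: 1.95
tool_pos: [529.1, -249.9, 299.8]
tcp_rot: [-1.571, 0.0, -2.746]
contact_force: [0.2, -0.2, 0.3]
grip_width: 91.5
```

Request:
arm_command(
  deltas=[
    [0,0,0,-8],
    [0,0,0,-8],
    [0,0,0,-8],
    [0,0,0,-8],
    [0,0,0,-8],
  ],
)

```text
time: 2.45
tool_pos: [527.4, -251.5, 299.6]
tcp_rot: [-1.571, -0.0, -2.043]
contact_force: [0.2, -0.4, -0.7]
grip_width: 91.7
```

Request:
arm_command(
  deltas=[
    [0,0,0,-8],
    [0,0,0,-8],
    [0,0,0,-8],
    [0,0,0,-8],
    [0,0,0,-8],
  ],
)

```text
time: 2.95
tool_pos: [527.3, -251.5, 299.6]
tcp_rot: [-1.571, 0.0, -1.345]
contact_force: [0.4, 0.1, 0.8]
grip_width: 91.8
```

Request:
arm_command(
  deltas=[
    [0,0,0,-8],
    [0,0,0,-8],
    [0,0,0,0],
  ],
)

```text
time: 3.25
tool_pos: [527.3, -251.5, 299.6]
tcp_rot: [-1.571, 0.0, -1.07]
contact_force: [0.8, 0.0, -0.2]
grip_width: 91.8
```

```bash
python3 - <<'E'
from h import *
np.set_printoptions(precision=1,suppress=True)
p=cap('wrist'); plan([530,-250,300],29); save(p,'c')
for k in ('key','key_grip','tray'):
    for r in vision.find_in(p,k)[:3]:
        w=world(p,r['xyz']); print(k,round(r['confidence'],2),w,pix(p,w))
np.save('c2w_c.npy',p['c2w'])
E
```

```text
shift [-0. -0.  0.] twist -0.55 zang now 28.45 q6 -1.07 t 3.3
key 0.67 [ 572.3 -245.4   60.1] [293.1 177.2]
key 0.56 [ 684.3 -189.1   39.2] [383.5 177.1]
key 0.48 [ 677.5 -305.8   22.3] [330.9 239.6]
key_grip 0.97 [ 683.1 -190.    44.1] [383.8 178. ]
key_grip 0.68 [ 580.7 -247.    60.8] [298.2 181.4]
key_grip 0.62 [ 679.4 -305.7   13.5] [330.7 237.8]
tray 0.83 [ 553.6 -239.5   -1. ] [279.8 159.1]
tray 0.22 [751.4 -89.9  45.1] [471.7 136.7]
```

View pics/c.png

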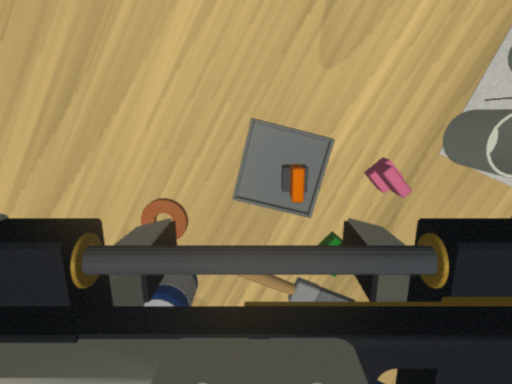

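The close wrist view confirms it: the dark hub with its orange bar at (298,183) is in the tray, pink at (388,177) and green at (332,240) are outside. I'll go nearer for the second measurement.

Request:
arm_command(
  deltas=[
    [0.005,0.033,0.0115,0],
    [0.005,0.033,0.0115,0],
    [0.005,0.033,0.0115,0],
    [0.005,0.031,0.0115,0],
    [0,0,0,0],
  ],
)

```text
time: 3.95
tool_pos: [576.1, -245.6, 164.7]
tcp_rot: [-1.575, 0.007, -1.072]
contact_force: [-0.5, -0.6, -0.1]
grip_width: 91.7
```

```bash
python3 - <<'E'
from h import *
np.set_printoptions(precision=1,suppress=True)
p=cap('wrist'); save(p,'d',(150,50,400,230),3)
for k in ('key','key_grip','tray'):
    for r in vision.find_in(p,k)[:3]:
        w=world(p,r['xyz']); print(k,round(r['confidence'],2),w,pix(p,w))
h=cv2.cvtColor(p['img'],cv2.COLOR_RGB2HSV)
m=((h[:,:,0]<16)&(h[:,:,1]>200)&(h[:,:,2]>120)).astype(np.uint8)
n,l,s,c=cv2.connectedComponentsWithStats(m)
for i in range(1,n):
    if s[i,4]>60: print(s[i],c[i])
i=min(range(1,n),key=lambda i:np.hypot(*(c[i]-[259,190])) if s[i,4]>100 else 1e9)
v,u=np.nonzero(l==i); r=cv2.minAreaRect(np.c_[u,v].astype(np.float32)); b=cv2.boxPoints(r)
W=np.array([atz(p,q,67) for q in b]);print(b,W,W.mean(0))
# first view
q=dict(c2w=np.load('c2w_c.npy'),camera_matrix=p['camera_matrix'])
im=cv2.imread('pics/c.png')[:,:,::-1];h=cv2.cvtColor(np.ascontiguousarray(im),cv2.COLOR_RGB2HSV)[150:215,270:330]
m=((h[:,:,0]<16)&(h[:,:,1]>200)&(h[:,:,2]>120)); c1=cen(m)+[270,150]
print('tri',c1,tri([(q,c1),(p,c[i])]))
print(np.median(p['img'][l==i],0)); plan([577,-247,100],29)
E
```

```text
key 0.66 [ 747.7 -101.5   14.4] [490.1 135.8]
key 0.59 [ 687.3 -308.6   28.7] [326. 286.]
key 0.58 [ 684.3 -189.2   45.8] [396.7 190.9]
key_grip 0.97 [ 583.8 -242.9   63.4] [270.7 194.9]
key_grip 0.79 [ 686.4 -308.8   23.9] [324.3 283.3]
tray 0.72 [ 550.2 -239.8    1.6] [241.7 161.7]
[256 176  18  51 880] [264.3 201. ]
[[256. 176.]
 [273. 176.]
 [273. 226.]
 [256. 226.]] [[ 564.8 -233.9   67. ]
 [ 577.1 -227.2   67. ]
 [ 598.3 -265.3   67. ]
 [ 585.6 -272.2   67. ]] [ 581.5 -249.6   67. ]
tri [297.4 184.3] [ 582.2 -251.1   59.3]
[213. 107.  11.]
shift [-0.   0.1 -0. ] twist -0.42 zang now 28.58 q6 -1.03 t 4.15
```

View pics/d.png

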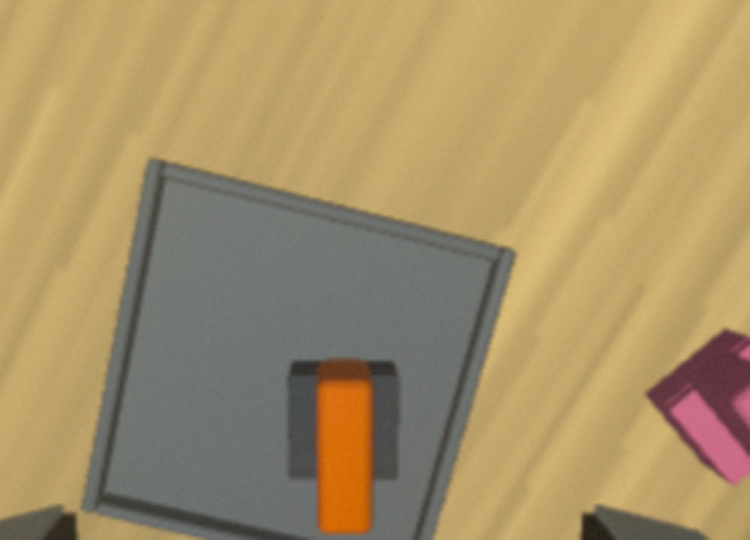

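The crop shows the dark hub at crop (343,427), the orange bar's top face from (317,380) to (371,532), and the tray corners at (152,160), (513,250) and (88,508). Bar centre is about (581.7,-250), and the triangulated height fits (about 59–67 expected). Now the descent.

Request:
arm_command(
  deltas=[
    [0.0065,0.03,0.0028,0],
    [0,0.03,0,0],
    [0,0,0,0],
  ],
)

```text
time: 4.45
tool_pos: [581.1, -250.9, 107.8]
tcp_rot: [-1.573, 0.004, -1.072]
contact_force: [-1.0, -0.1, -0.3]
grip_width: 92.0
```

```bash
python3 - <<'E'
from h import *
np.set_printoptions(precision=4,suppress=True)
print(bot.get_obs()['tool_pos']); plan([581.7,-250,43],28.6)
p=cap('wrist');
h=cv2.cvtColor(p['img'],cv2.COLOR_RGB2HSV)
m=((h[:,:,0]<16)&(h[:,:,1]>200)&(h[:,:,2]>120)).astype(np.uint8)
n,l,s,c=cv2.connectedComponentsWithStats(m)
for i in range(1,n):
    if s[i,4]>200: 
        print(s[i],c[i],atz(p,[c[i][0],190],65), np.median(p['img'][l==i],0)); 
        for z in (60,67):
          a=[atz(p,q,z)[:2] for q in ((s[i,0]-.5,s[i,1]-.5),(s[i,0]+s[i,2]-.5,s[i,1]-.5),(s[i,0]+s[i,2]-.5,s[i,1]+s[i,3]-.5))]
          print(z,'center',(a[0]+a[2])/2,'size',np.linalg.norm(a[1]-a[0]),np.linalg.norm(a[2]-a[1]))
E
```

```text
[ 581.0863 -250.8914  107.8267]
shift [-0.0002  0.0648  0.0011] twist -0.03 zang now 28.57 q6 -1.03 t 4.45
[ 251  183   24   63 1382] [262.563  213.4718] [ 573.6091 -235.205    65.    ] [217. 108.   6.]
60 center [ 582.7214 -251.42  ] size 15.80760070438481 44.8630038511367
67 center [ 581.5305 -249.3544] size 15.247460447472033 43.27328919595292
```

Request:
arm_command(
  deltas=[
    [0,0.022,0.001,0],
    [0,0.022,0,0],
    [0,0.02,0,0],
    [0,0,0,0],
  ],
)

```text
time: 4.9
tool_pos: [583.4, -250.9, 46.0]
tcp_rot: [-1.571, 0.001, -1.072]
contact_force: [0.3, -0.6, -0.4]
grip_width: 91.5
```

Request:
arm_command(
  deltas=[
    [0,0,0,0],
    [0,0,0,0],
    [0,0,0,0],
    [0,0,0,0],
    [0,0,0,0],
  ],
  claw=255,
)

```text
time: 5.4
tool_pos: [583.9, -251.1, 46.3]
tcp_rot: [-1.57, -0.001, -1.071]
contact_force: [-0.6, 0.3, 1.0]
grip_width: 56.5
```

Request:
arm_command(
  deltas=[
    [0,0,0,0],
    [0,0,0,0],
    [0,0,0,0],
  ],
)

```text
time: 5.7
tool_pos: [583.7, -250.9, 45.7]
tcp_rot: [-1.571, 0.0, -1.071]
contact_force: [-0.9, -0.2, -0.7]
grip_width: 32.6
```

Request:
arm_command(
  deltas=[
    [0,0.003,-0.001,0],
    [0,0,0,0],
    [0,0,0,0],
    [0,0,0,0],
    [0,0,0,0],
  ],
)

```text
time: 6.2
tool_pos: [582.7, -251.4, 42.5]
tcp_rot: [-1.571, 0.0, -1.071]
contact_force: [0.4, -0.9, -2.0]
grip_width: 15.8
```

```bash
python3 - <<'E'
from h import *
np.set_printoptions(precision=1,suppress=True)
o=bot.get_obs();print({k:np.round(o[k],2) for k in('tool_pos','contact_force','grip_width','moment','time','joint_positions')})
# tray from earlier view (z=18 corners)
E
```

```text
{'tool_pos': array([ 582.7, -251.3,   42.5]), 'contact_force': array([ 0.4, -0.9, -2. ]), 'grip_width': np.float64(15.79), 'moment': array([ 0. , -0.1, -0. ]), 'time': np.float64(6.2), 'joint_positions': array([-0.5,  0.7,  1.4, -0. ,  1. , -1. ])}
```

The key is gripped at 15.8 mm. I'll lift it and carry it to a viewpoint over the press.

Request:
arm_command(
  deltas=[
    [0,-0.02,0,0],
    [0,-0.04,0,0],
    [0,-0.045,0,0],
    [0,-0.045,0,0],
    [0,-0.05,0,0],
  ],
)

```text
time: 6.7
tool_pos: [582.2, -251.1, 243.8]
tcp_rot: [-1.572, 0.001, -1.071]
contact_force: [1.2, -0.3, -2.5]
grip_width: 15.9
```

Request:
arm_command(
  deltas=[
    [-0.02,-0.0088,0.011,0],
    [-0.034,-0.0088,0.0187,0],
    [-0.034,-0.0088,0.0187,0],
    [-0.034,-0.0088,0.0187,0],
    [-0.034,-0.0088,0.0187,0],
  ],
)

```text
time: 7.2
tool_pos: [583.1, -71.9, 287.0]
tcp_rot: [-1.571, 0.0, -1.072]
contact_force: [0.0, 0.5, -2.1]
grip_width: 16.0
```

Request:
arm_command(
  deltas=[
    [-0.034,-0.0088,0.0187,0],
    [-0.034,-0.0088,0.0187,0],
    [-0.034,-0.0088,0.0187,0],
    [-0.034,-0.0088,0.0187,0],
    [-0.034,-0.0088,0.0187,0],
  ],
)

```text
time: 7.7
tool_pos: [583.7, 122.2, 331.0]
tcp_rot: [-1.571, -0.0, -1.071]
contact_force: [1.2, 0.1, -2.2]
grip_width: 15.7
```

Request:
arm_command(
  deltas=[
    [-0.013,0,0.007,0],
    [0,0,0,0],
  ],
)

```text
time: 7.9
tool_pos: [583.6, 137.4, 330.5]
tcp_rot: [-1.571, 0.0, -1.068]
contact_force: [1.5, 0.1, -1.8]
grip_width: 15.7
```

```bash
python3 - <<'E'
from h import *
np.set_printoptions(precision=1,suppress=True)
p=cap('wrist'); plan([585,136,330],28.6); save(p,'e',None,1.5); np.save('c2w_e.npy',p['c2w'])
for k in ('press','sleeve','spindle_top','pointer','mark'):
    for r in vision.find_in(p,k)[:2]:
        w=world(p,r['xyz']); print(k,round(r['confidence'],2),w,pix(p,w))
E
```

```text
shift [0. 0. 0.] twist 0.12 zang now 28.72 q6 -0.4 t 7.95
press 0.84 [553.  202.2  69.1] [263.7 107. ]
sleeve 0.62 [487.6 179.3  83.4] [208.6  97.3]
spindle_top 0.86 [488.4 176.7  83.6] [208.1  99.5]
pointer 0.69 [611.3 214.1  82.4] [308.8 121.4]
```

View pics/e.png

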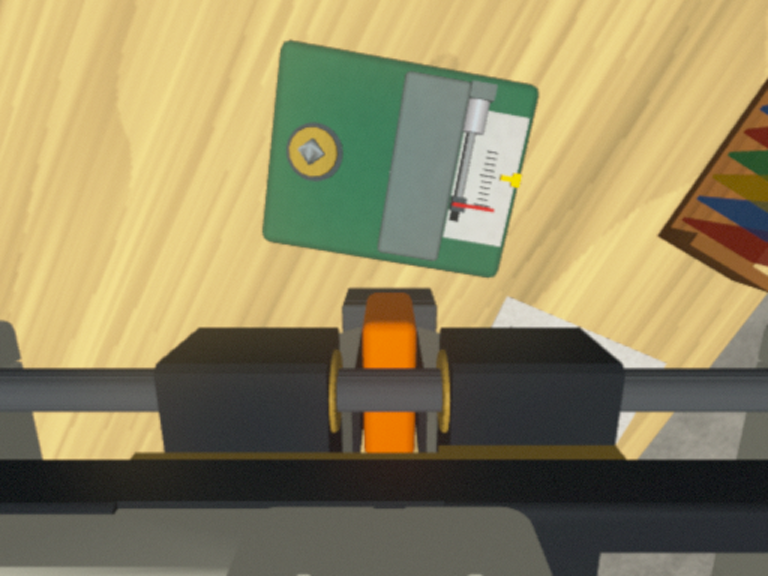

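The wrist view shows the spindle's square tip at about (312,151) in the brass collar, deck corners at (285,42), (538,88), (497,276) and (265,240), the red pointer's end at about (494,210), and the yellow mark bar's near end at about (500,178), all in ×1.5 pixels. Next I compute the press pose, mark offset, and the move to the spindle.

```bash
python3 - <<'E'
from h import *
np.set_printoptions(precision=1,suppress=True)
p=cap('wrist')
C=np.array([[281,40],[540,86],[497,279],[264,242]])/1.5
W=np.array([atz(p,c,70) for c in C]);print(W,W.mean(0),[np.linalg.norm(W[i]-W[(i+1)%4]) for i in range(4)])
e1=W[1]-W[0];e2=W[2]-W[3];e3=W[0]-W[3];e4=W[1]-W[2]
yaw=[np.degrees(np.arctan2(e[1],e[0])) for e in(e1,e2)]+[np.degrees(np.arctan2(e[1],e[0]))-90 for e in(e3,e4)];print('yaw',yaw)
y=np.radians(np.mean(yaw));Rz=np.array([[np.cos(y),-np.sin(y)],[np.sin(y),np.cos(y)]]);c=W.mean(0)[:2]
sp=c+Rz@[-70,0];print('spindle from deck',sp)
im=p['img'].astype(int);h=cv2.cvtColor(p['img'],cv2.COLOR_RGB2HSV)
r=np.zeros(im.shape[:2],bool);r[80:175,270:365]=1
red=r&((h[:,:,0]<6)|(h[:,:,0]>172))&(h[:,:,1]>130)&(h[:,:,2]>80)
yel=r&(abs(h[:,:,0].astype(int)-28)<6)&(h[:,:,1]>150)&(h[:,:,2]>120)
br=(abs(h[:,:,0].astype(int)-22)<8)&(h[:,:,1]>120);br[:,:185]=0;br[:,232:]=0;br[:75]=0;br[125:]=0
for n,m in(('red',red),('yel',yel)):
    v,u=np.nonzero(m);Q=np.array([(Rz.T@(atz(p,(a,b),80)[:2]-c)) for a,b in zip(u,v)])
    print(n,len(u),Q.mean(0),Q.min(0),Q.max(0),np.median(Q,0))
    if n=='yel':
        for x0 in range(60,100,3):
            k=(Q[:,0]>=x0)&(Q[:,0]<x0+3)
            if k.any():print(x0,k.sum(),Q[k,1].mean(),np.ptp(Q[k,1]))
v,u=np.nonzero(br);(cx,cy),rad=cv2.minEnclosingCircle(np.c_[u,v].astype(np.float32));print(cx,cy,rad,atz(p,(cx,cy),82))
s=atz(p,(cx,cy),82)
o=bot.get_obs()
save(p,'f',(180,75,240,130),10)
E
```

```text
[[427.4 237.   70. ]
 [630.  307.6  70. ]
 [685.4 151.3  70. ]
 [483.9  80.7  70. ]] [556.7 194.2  70. ] [np.float64(214.49080693886683), np.float64(165.837985748112), np.float64(213.53986234484424), np.float64(166.2069941650906)]
yaw [np.float64(19.215876271143625), np.float64(19.312729690829855), np.float64(19.864351793217523), np.float64(19.53713290466557)]
spindle from deck [490.7 170.8]
red 63 [ 69.  -18.1] [ 52.3 -19.9] [ 87.5 -16.5] [ 68.9 -18.1]
yel 82 [99.4  9.7] [88.8  4.2] [105.9  15.6] [100.4   9.7]
87 3 9.673816494374021 2.3977916223069844
90 9 9.913173001339493 3.795787718938594
93 8 9.138912447726046 2.795395028931046
96 12 9.821472515133706 7.394961794035059
99 21 9.54159147659722 11.196310468530346
209.21929931640625 98.07894897460938 16.623424530029297 [489.1 175.8  82. ]
```

Request:
arm_command(
  deltas=[
    [-0.01,0.026,-0.013,0],
    [-0.01,0.026,-0.013,0],
    [-0.01,0.026,-0.013,0],
    [-0.01,0.026,-0.013,0],
    [-0.009,0.026,-0.013,0],
  ],
)

```text
time: 8.75
tool_pos: [502.9, 146.7, 199.9]
tcp_rot: [-1.57, -0.0, -1.072]
contact_force: [-0.5, 0.1, -2.4]
grip_width: 15.5
```

Request:
arm_command(
  deltas=[
    [0,0,0,0],
    [0,0,0,0],
  ],
)

```text
time: 8.95
tool_pos: [504.4, 146.9, 201.6]
tcp_rot: [-1.57, -0.001, -1.072]
contact_force: [1.0, -0.1, -0.8]
grip_width: 15.6
```

```bash
python3 - <<'E'
from h import *
np.set_printoptions(precision=1,suppress=True)
p=cap('wrist'); np.save('c2w_f.npy',p['c2w']);print(T_tool(bot.get_obs())[:3,3]);plan([503,149,200],28.7)
h=cv2.cvtColor(p['img'],cv2.COLOR_RGB2HSV)
br=((abs(h[:,:,0].astype(int)-22)<8)&(h[:,:,1]>120)).astype(np.uint8)
u,v=pix(p,[489,175.5,82]);print(u,v)
u,v=int(u),int(v);m=np.zeros_like(br);m[v-30:v+31,u-30:u+31]=br[v-30:v+31,u-30:u+31]
b,a=np.nonzero(m);(cx,cy),rad=cv2.minEnclosingCircle(np.c_[a,b].astype(np.float32));print(cx,cy,rad,len(a),atz(p,(cx,cy),82))
for k in ('sleeve','spindle_top'):
    for r in vision.find_in(p,k)[:1]: print(k,world(p,r['xyz']),pix(p,world(p,r['xyz'])))
save(p,'g',(u-40,v-35,u+40,v+25),10); print('crop origin',u-40,v-35)
E
```

```text
[505.3 147.  202.3]
shift [-0.  0. -0.] twist -0.12 zang now 28.58 q6 -0.36 t 9.0
260.61493750545065 151.08383499404457
260.13189697265625 150.65951538085938 22.51085662841797 1201 [488.5 175.6  82. ]
sleeve [484.3 179.2  80.7] [257.9 144.6]
spindle_top [485.4 178.6  85.1] [258.7 146.4]
crop origin 220 116
```

View pics/g.png

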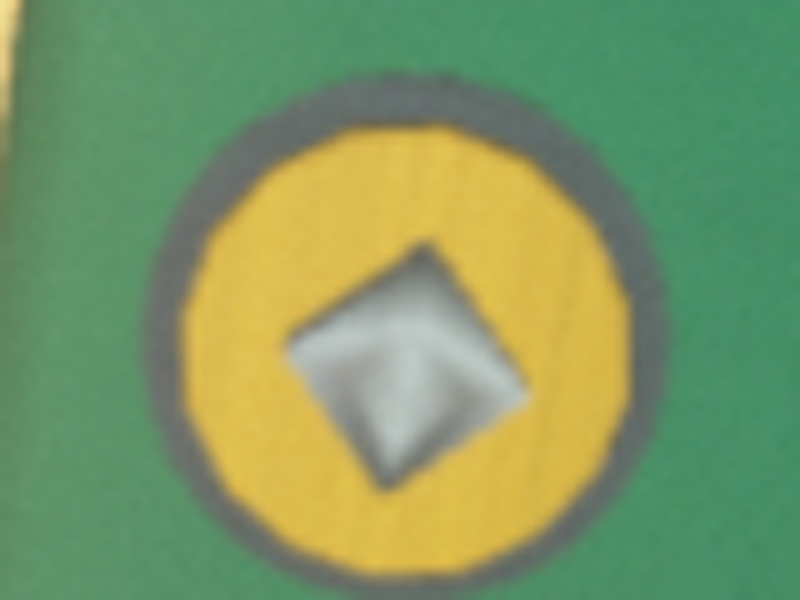

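The crop shows the collar's brass face, and the square's corners at crop (428,240), (528,397), (385,493) and (285,345), so it is turned about 33° in the picture. Computing the alignment.

```bash
python3 - <<'E'
from h import *
np.set_printoptions(precision=1,suppress=True)
p=cap('wrist')
C=np.array([[428,240],[528,397],[385,493],[285,345]])/10-.5+[220,116]
for z in (88,94):
    W=np.array([atz(p,c,z)[:2] for c in C]);print(z,W.mean(0))
    for i in range(4):
        e=W[(i+1)%4]-W[i];print(np.linalg.norm(e),np.degrees(np.arctan2(e[1],e[0]))%90)
# blob: non-brass inside collar -> hull min area rect
h=cv2.cvtColor(p['img'],cv2.COLOR_RGB2HSV)
m=((h[:,:,1]<90)).astype(np.uint8);k=np.zeros_like(m);cv2.circle(k,(260,151),17,1,-1);m&=k
v,u=np.nonzero(m);r=cv2.minAreaRect(np.c_[u,v].astype(np.float32));B=cv2.boxPoints(r)
W=np.array([atz(p,c,94)[:2] for c in B]);print('rect',W.mean(0),[(np.linalg.norm(e),np.degrees(np.arctan2(e[1],e[0]))%90) for e in(W[1]-W[0],W[2]-W[1])])
E
```

```text
88 [490.1 175.1]
15.933769013010867 61.402906256770244
14.881574016858943 62.69787966556095
15.420899891812072 62.26090721910836
15.132634325074282 64.62637891005951
94 [489.7 175.8]
15.571269699810484 61.40290625677012
14.543012540534821 62.69787966556105
15.070068546438028 62.260907219108304
14.788361131125459 64.62637891005961
rect [488.5 175.5] [(np.float64(15.26318542715798), np.float64(62.00784925112057)), (np.float64(15.532131424051402), np.float64(62.568257169871295))]
```

Request:
arm_command(
  deltas=[
    [0,0,0,-6.8],
    [0,0,0,-6.8],
    [0,0,0,-6.8],
    [0,0,0,-6.7],
    [0,0,0,-6.7],
  ],
)

```text
time: 9.65
tool_pos: [504.4, 147.2, 201.6]
tcp_rot: [-1.57, -0.002, -0.477]
contact_force: [-0.3, 0.7, -1.7]
grip_width: 15.8
```

```bash
python3 - <<'E'
from h import *
np.set_printoptions(precision=4,suppress=True)
print(bot.get_obs()['tool_pos']);plan([490,175.1,145],62.4)
E
```

```text
[504.434  147.2006 201.5635]
shift [-0.0257  0.0565  0.0181] twist 0.28 zang now 62.68 q6 -0.96 t 9.65
```

Request:
arm_command(
  deltas=[
    [-0.013,0.01,0.009,0],
    [-0.0127,0.02,0.009,0],
    [0,0.02,0,0],
    [0,0.005,0,0],
    [0,0,0,0],
  ],
)

```text
time: 10.15
tool_pos: [488.7, 175.4, 145.2]
tcp_rot: [-1.572, 0.001, -0.483]
contact_force: [0.4, 0.4, -1.3]
grip_width: 15.9
```

```bash
python3 - <<'E'
from h import *
np.set_printoptions(precision=2,suppress=True)
o=bot.get_obs();print(o['tool_pos'],o['contact_force'],o['moment']);plan([490,175.1,145],62.4)
p=cap('side');u,v=pix(p,[490,175,100]).astype(int);print(u,v)
save(p,'h',(u-50,v-40,u+90,v+40),5.5)
E
```

```text
[488.73 175.42 145.17] [ 0.42  0.38 -1.26] [ 0.05 -0.19 -0.03]
shift [0. 0. 0.] twist -0.05 zang now 62.35 q6 -0.89 t 10.15
207 152
```

View pics/h.png

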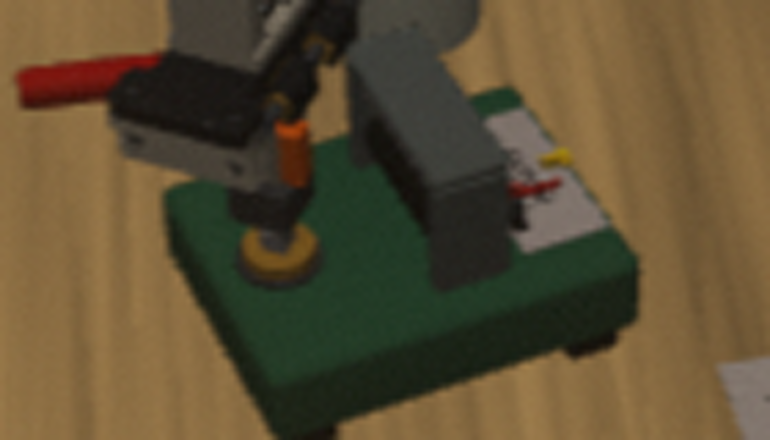

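The side view shows the key hub just over the spindle at crop (270,205). The pointer tip at (560,185) and yellow mark at (555,158) stay visible from this camera. Descending gently.

Request:
arm_command(
  deltas=[
    [0.001,0.004,0,0],
    [0,0.004,0,0],
    [0,0.003,0,0],
    [0,0,0,0],
  ],
)

```text
time: 10.6
tool_pos: [489.7, 174.5, 134.4]
tcp_rot: [-1.571, 0.0, -0.482]
contact_force: [0.9, -0.2, -1.9]
grip_width: 15.9
```

Request:
arm_command(
  deltas=[
    [0,0.003,0,0],
    [0,0.002,0,0],
    [0,0,0,0],
  ],
)

```text
time: 10.9
tool_pos: [490.1, 174.8, 129.6]
tcp_rot: [-1.57, -0.0, -0.481]
contact_force: [0.2, -0.0, -1.9]
grip_width: 15.9
```

Request:
arm_command(
  deltas=[
    [0,0.003,0,0],
    [0,0.003,0,0],
    [0,0.002,0,0],
    [0,0,0,0],
  ],
)

```text
time: 11.3
tool_pos: [490.0, 174.8, 121.5]
tcp_rot: [-1.571, -0.0, -0.481]
contact_force: [1.6, 1.2, -1.6]
grip_width: 16.0
```

Request:
arm_command(
  deltas=[
    [0,0.001,0,0],
    [0,0.001,0,0],
    [0,0,0,0],
  ],
)

```text
time: 11.6
tool_pos: [490.1, 174.8, 119.7]
tcp_rot: [-1.57, -0.0, -0.481]
contact_force: [0.4, 2.2, -1.7]
grip_width: 16.3
```

Request:
arm_command(
  deltas=[
    [0,0.001,0,0],
    [0,0.0005,0,0],
    [0,0,0,0],
  ],
)

```text
time: 11.9
tool_pos: [490.1, 174.8, 118.3]
tcp_rot: [-1.57, -0.0, -0.481]
contact_force: [2.0, 2.3, 0.6]
grip_width: 15.9
```

Request:
arm_command(
  deltas=[
    [0,0.001,0,0],
    [0,0,0,0],
  ],
)

```text
time: 12.1
tool_pos: [490.1, 174.7, 117.5]
tcp_rot: [-1.57, -0.001, -0.481]
contact_force: [1.3, 2.0, 3.2]
grip_width: 15.4
```

Contact is on the collar, with a light push of about 5 N at the expected height. I'm setting up the gauge measurement from the side and top cameras.

```bash
cat >> h.py <<'E'
Y=np.radians(19.5);RZ=np.array([[np.cos(Y),-np.sin(Y)],[np.sin(Y),np.cos(Y)]])
C0=np.array([489,175.5])+RZ@[70,0]
def gauge(cam,dbg=False):
    p=cap(cam);h=cv2.cvtColor(p['img'],cv2.COLOR_RGB2HSV).astype(int)
    H,S,V=h[:,:,0],h[:,:,1],h[:,:,2]
    vv,uu=np.mgrid[0:384,0:512]
    D=np.einsum('ij,jk,kvu->ivu',p['c2w'][:3,:3],np.linalg.inv(np.array(p['camera_matrix'])),np.array([uu,vv,np.ones_like(uu)]))
    c=p['c2w'][:3,3];t=(80-c[2])/D[2];P=np.einsum('ji,jvu->ivu',RZ,np.array([c[0]+t*D[0]-C0[0],c[1]+t*D[1]-C0[1]]))
    roi=(P[0]>45)&(P[0]<112)&(P[1]>-40)&(P[1]<50)&(D[2]<0)
    out={}
    for n,m in(('red',((H<8)|(H>170))&(S>110)),('yel',(abs(H-28)<7)&(S>150)&(V>110))):
        k=roi&m; w=np.where(k,(S-90).clip(0),0); 
        if k.sum()<4: out[n]=None;continue
        q=P[:,k]
        if n=='red':
            f=np.polyfit(q[0],q[1],1) if np.ptp(q[0])>12 else [0,np.average(q[1],weights=w[k])]
            out[n]=(k.sum(),np.average(q[0],weights=w[k]).round(1),np.average(q[1],weights=w[k]).round(2),q[0].max().round(1))
        else: out[n]=(k.sum(),np.average(q[0],weights=w[k]).round(1),np.average(q[1],weights=w[k]).round(2),q[0].min().round(1))
    d=None if None in out.values() else round(out['red'][2]-out['yel'][2],2)
    print(cam,out,'pointer-mark',d)
    return p
E
python3 - <<'E'
from h import *
for c in('side','top'): gauge(c)
o=bot.get_obs();print(o['contact_force'].round(1) if hasattr(o['contact_force'],'round') else o['contact_force'],o['moment'],o['joint_positions'][5])
E
```

```text
side {'red': (np.int64(21), np.float64(72.2), np.float64(-12.17), np.float64(88.2)), 'yel': (np.int64(8), np.float64(100.4), np.float64(4.78), np.float64(95.5))} pointer-mark -16.95
top {'red': None, 'yel': None} pointer-mark None
[1.3 2.9 2.2] [ 0.55472814 -0.35672788 -0.06667964] -0.8943365008889496
```

The side camera resolves only about 3 mm per pixel, and the top view is blocked. So I'll turn by the smallest amount the slack allows (about 85°), watching the forces. At that angle the wrist camera should see the gauge past the roller head.

Request:
arm_command(
  deltas=[
    [0,0,0,4],
    [0,0,0,4],
    [0,0,0,4],
    [0,0,0,4],
    [0,0,0,4],
  ],
)

```text
time: 12.7
tool_pos: [490.2, 175.2, 117.5]
tcp_rot: [-1.57, 0.0, -0.833]
contact_force: [0.7, 4.9, 2.7]
grip_width: 15.9
```

Request:
arm_command(
  deltas=[
    [0,0,0,4],
    [0,0,0,4],
    [0,0,0,4],
    [0,0,0,4],
    [0,0,0,4],
  ],
)

```text
time: 13.2
tool_pos: [489.9, 175.1, 117.4]
tcp_rot: [-1.57, 0.0, -1.182]
contact_force: [0.1, 4.5, 3.7]
grip_width: 16.0
```

```bash
python3 - <<'E'
from h import *
gauge('side')
plan([490,174.8,118],-22.6)
o=bot.get_obs();print(o['contact_force'],o['moment'],o['tool_pos'])
E
```

```text
side {'red': (np.int64(20), np.float64(72.2), np.float64(-12.29), np.float64(88.2)), 'yel': (np.int64(7), np.float64(100.1), np.float64(5.16), np.float64(95.5))} pointer-mark -17.45
shift [ 0.0003 -0.0006 -0.    ] twist 44.67 zang now 22.07 q6 -0.19 t 13.25
[0.23302103 3.65355749 2.77091473] [ 0.91722951 -0.14138157  0.04604703] [489.90892877 175.0714041  117.43380186]
```

Request:
arm_command(
  deltas=[
    [-0.0007,0,0.0003,4.5],
    [0,0,0,4.5],
    [0,0,0,4.5],
    [0,0,0,4.5],
    [0,0,0,4.5],
  ],
)

```text
time: 13.75
tool_pos: [489.6, 175.2, 117.3]
tcp_rot: [-1.572, -0.001, -1.574]
contact_force: [-0.9, 1.5, 4.6]
grip_width: 15.7
```

Request:
arm_command(
  deltas=[
    [0,0,0,4.5],
    [0,0,0,4.5],
    [0,0,0,4.5],
    [0,0,0,4.5],
    [0,0,0,4.5],
  ],
)

```text
time: 14.25
tool_pos: [489.2, 175.3, 117.2]
tcp_rot: [-1.572, -0.001, -1.966]
contact_force: [-2.1, 2.3, 4.8]
grip_width: 15.8
```

```bash
python3 - <<'E'
from h import *
gauge('side'); p=gauge('wrist')
print(pix(p,np.r_[C0+RZ@[89,6],80]),pix(p,np.r_[C0+RZ@[85,-15],80])); save(p,'i',(300,0,512,150),3.7)
plan([490,174.8,118],-22.6)
o=bot.get_obs();print(o['contact_force'],o['moment'],o['tool_pos'])
E
```

```text
side {'red': (np.int64(15), np.float64(77.7), np.float64(-1.92), np.float64(88.7)), 'yel': (np.int64(9), np.float64(99.7), np.float64(5.11), np.float64(92.8))} pointer-mark -7.03
wrist {'red': (np.int64(173), np.float64(84.0), np.float64(-12.59), np.float64(90.9)), 'yel': (np.int64(560), np.float64(96.1), np.float64(6.15), np.float64(84.8))} pointer-mark -18.74
[465.66172895  24.59109218] [480.07748825  60.23494659]
shift [ 0.0001 -0.0008  0.0009] twist 0.06 zang now -22.54 q6 0.59 t 14.35
[-1.12377357  1.01391659  4.4151857 ] [ 0.3721641   0.38757716 -0.01612155] [489.23896788 175.24882539 117.19122027]
```

View pics/i.png

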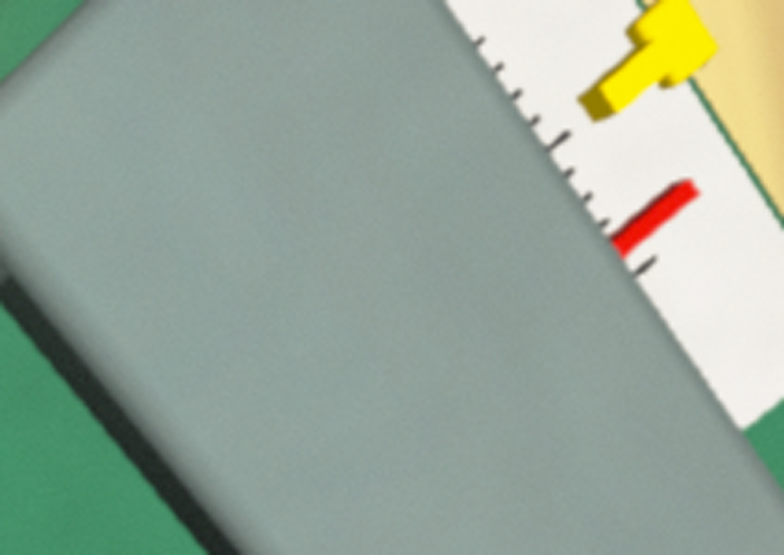

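The wrist view shows the gauge clearly: mark bar centre line from about (593,108) to (651,63), pointer centre line from (617,247) to (692,187) in crop pixels. Computing the exact gap.

```bash
python3 - <<'E'
from h import *
np.set_printoptions(precision=2,suppress=True)
p=cap('wrist')
for z in(78,80,82):
    f=lambda u,v:RZ.T@(atz(p,np.array([u,v])/3.7+[300,0]-.36,z)[:2]-C0)
    print(z,f(593,108),f(651,63),f(617,247),f(692,187))
E
```

```text
78 [86.69  6.79] [96.43  6.2 ] [ 78.75 -12.37] [ 91.9 -12.7]
80 [85.51  7.23] [95.14  6.65] [ 77.65 -11.72] [ 90.66 -12.05]
82 [84.32  7.68] [93.85  7.1 ] [ 76.54 -11.07] [ 89.42 -11.39]
```

The heights disagree slightly between views: the mark looks lower than the pointer, so the gap is 17.2–18.9 mm. I'll turn for 18 mm (about 47°), then lift off and check from above.

Request:
arm_command(
  deltas=[
    [0,-0.0003,0,4.7],
    [0,0,0,4.7],
    [0,0,0,4.7],
    [0,0,0,4.7],
    [0,0,0,4.7],
  ],
)

```text
time: 14.9
tool_pos: [489.0, 175.4, 117.3]
tcp_rot: [-1.572, -0.002, -2.375]
contact_force: [-3.1, 3.6, 3.6]
grip_width: 15.8
```

Request:
arm_command(
  deltas=[
    [0,0,0,4.7],
    [0,0,0,4.7],
    [0,0,0,4.7],
    [0,0,0,4.7],
    [0,0,0,4.7],
  ],
)

```text
time: 15.4
tool_pos: [488.8, 175.8, 117.3]
tcp_rot: [-1.572, -0.002, -2.785]
contact_force: [-4.0, 4.8, 4.3]
grip_width: 15.9
```

```bash
python3 - <<'E'
from h import *
gauge('side'); plan([490,174.8,118],-69.6)
o=bot.get_obs();print(o['contact_force'],o['moment'],o['tool_pos'])
E
```

```text
side {'red': (np.int64(9), np.float64(81.2), np.float64(15.19), np.float64(89.2)), 'yel': (np.int64(6), np.float64(99.6), np.float64(5.5), np.float64(95.5))} pointer-mark 9.69
shift [-0.0008 -0.0008  0.0014] twist -0.24 zang now -69.84 q6 1.42 t 15.45
[-3.71871652  4.92779341  3.79412222] [0.8487015  0.64705667 0.08438855] [488.74404254 175.79687715 117.22317074]
```

Unloading the key (centring it in its play), then lifting off and looking from above.

Request:
arm_command(
  deltas=[
    [0.0005,0,-0.001,-4],
    [0,0,0,-3.5],
    [0,-0.003,0,0],
    [0,-0.006,0,0],
    [0,-0.008,0,0],
  ],
)

```text
time: 15.95
tool_pos: [488.7, 175.8, 134.4]
tcp_rot: [-1.571, -0.002, -2.655]
contact_force: [-0.0, 0.4, -1.7]
grip_width: 15.7
```

Request:
arm_command(
  deltas=[
    [0,-0.02,0,0],
    [0,-0.03,0,0],
    [0,-0.04,0,0],
    [-0.01,-0.04,0,0],
    [-0.02,-0.036,0.001,0],
  ],
)

```text
time: 16.45
tool_pos: [515.5, 189.1, 303.5]
tcp_rot: [-1.57, 0.001, -2.655]
contact_force: [1.0, 0.7, -2.5]
grip_width: 15.8
```

Request:
arm_command(
  deltas=[
    [-0.02,0,0.001,0],
    [0,0,0,0],
    [0,0,0,0],
  ],
)

```text
time: 16.75
tool_pos: [533.6, 197.6, 299.9]
tcp_rot: [-1.571, -0.002, -2.654]
contact_force: [-0.3, 0.7, -2.3]
grip_width: 15.9
```

```bash
python3 - <<'E'
from h import *
p=gauge('wrist')
print(p['c2w'][:3,3],bot.get_obs()['contact_force'],bot.get_obs()['tool_pos'])
np.save('c2w_j.npy',p['c2w'])
u,v=pix(p,np.r_[C0+RZ@[90,5],80]).astype(int); us,vs=pix(p,[489,175.5,94]).astype(int);print(u,v,us,vs)
a=lambda u,v:cv2.resize(p['img'][max(v-20,0):max(v-20,0)+40,u-25:u+25,::-1],(500,400),interpolation=cv2.INTER_CUBIC)
print('origins',u-25,max(v-20,0),us-25,max(vs-20,0))
im=np.hstack([a(u,v)[:,:400],a(us,vs)[:,:400]]);cv2.imwrite('pics/j.png',im);cv2.imwrite('pics/j_full.png',p['img'][:,:,::-1])
E
```

```text
wrist {'red': (np.int64(87), np.float64(68.6), np.float64(6.06), np.float64(87.5)), 'yel': (np.int64(105), np.float64(100.4), np.float64(4.99), np.float64(89.6))} pointer-mark 1.07
[592.97742548 228.22451111 449.22112342] [ 0.12407552  0.16675735 -2.4667515 ] [533.37618646 197.48968461 299.78454376]
273 70 257 209
origins 248 50 232 189
```

View pics/j.png

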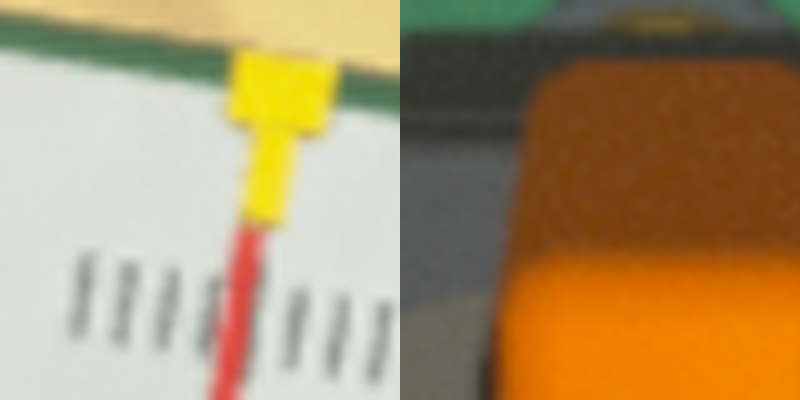

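The left half shows the red pointer's end at (251,230) meeting the yellow bar, whose end centre is at (264,222). That is about 1–1.5 mm past centre, inside ±2.5. One nearer look, straight above, to confirm it.

Request:
arm_command(
  deltas=[
    [-0.02,0.02,0.007,0],
    [-0.022,0.025,0.007,0],
    [0,0.02,0,0],
    [0,0,0,0],
    [0,0,0,0],
  ],
)

```text
time: 17.3
tool_pos: [577.3, 204.9, 235.6]
tcp_rot: [-1.571, -0.001, -2.654]
contact_force: [0.1, -0.3, -1.5]
grip_width: 16.0
```

```bash
cat > m.py <<'E'
from h import *
p=gauge('wrist');np.save('c2w_k.npy',p['c2w']);cv2.imwrite('pics/k_full.png',p['img'][:,:,::-1])
c=p['c2w'][:3,3];print('cam in press',RZ.T@(c[:2]-C0),c[2],bot.get_obs()['tool_pos'])
h=cv2.cvtColor(p['img'],cv2.COLOR_RGB2HSV).astype(int);H,S,V=h[:,:,0],h[:,:,1],h[:,:,2]
u0,v0=pix(p,np.r_[C0+RZ@[90,5],80]).astype(int)
for v in range(max(v0-15,0),v0+30):
    s=slice(u0-25,u0+25)
    for n,m in(('R',((H<8)|(H>170))&(S>90)),('Y',(abs(H-28)<8)&(S>120)&(V>100))):
        k=np.nonzero(m[v,s])[0]
        if len(k): w=S[v,s][k]; x=np.average(k,weights=w)+u0-25; q=RZ.T@(atz(p,(x,v),78)[:2]-C0); print(v,n,len(k),round(x,2),q.round(2))
save(p,'k',(u0-30,max(v0-22,0),u0+30,max(v0-22,0)+45),12)
E
python3 m.py
```

```text
wrist {'red': (np.int64(118), np.float64(68.0), np.float64(6.22), np.float64(87.3)), 'yel': (np.int64(141), np.float64(101.2), np.float64(4.79), np.float64(90.2))} pointer-mark 1.43
cam in press [89.05335482  7.26761881] 385.0092288718107 [577.76257648 205.04253231 236.67940763]
94 Y 12 264.47 [104.37   4.49]
95 Y 13 264.15 [103.42   4.66]
96 Y 13 263.98 [102.5    4.68]
97 Y 12 263.62 [101.54   4.88]
98 Y 11 264.15 [100.71   4.25]
99 Y 9 264.88 [99.91  3.42]
100 Y 6 263.42 [98.79  4.66]
101 Y 5 263.0 [97.83  4.92]
102 Y 5 262.94 [96.91  4.85]
103 Y 5 262.89 [95.99  4.75]
104 Y 4 262.53 [95.02  4.96]
105 Y 4 262.51 [94.1   4.84]
106 Y 4 262.46 [93.18  4.75]
107 Y 5 262.06 [92.2   4.99]
108 Y 5 262.0 [91.27  4.91]
109 Y 5 262.01 [90.35  4.77]
112 R 2 259.53 [87.23  6.72]
113 R 3 259.98 [86.37  6.16]
114 R 3 259.99 [85.44  6.01]
115 R 3 259.96 [84.5   5.89]
116 R 3 259.94 [83.57  5.78]
117 R 4 259.51 [82.57  6.05]
118 R 4 259.41 [81.62  6.01]
119 R 3 259.02 [80.63  6.25]
120 R 3 259.0 [79.69  6.13]
121 R 3 258.99 [78.75  6.  ]
122 R 3 258.97 [77.8   5.89]
123 R 4 258.61 [76.81  6.09]
124 R 4 258.5 [75.85  6.06]
125 R 4 258.39 [74.89  6.03]
126 R 3 258.04 [73.89  6.23]
127 R 3 257.99 [72.93  6.13]
128 R 3 257.87 [71.97  6.12]
129 R 2 257.51 [70.96  6.33]
130 R 2 257.49 [70.01  6.21]
131 R 3 257.11 [69.    6.43]
132 R 3 257.02 [68.03  6.39]
133 R 3 256.96 [67.06  6.3 ]
134 R 3 256.9 [66.09  6.22]
135 R 3 256.83 [65.12  6.14]
136 R 4 256.46 [64.1   6.37]
137 R 4 256.49 [63.14  6.2 ]
138 R 4 256.41 [62.16  6.13]
```

View pics/k.png

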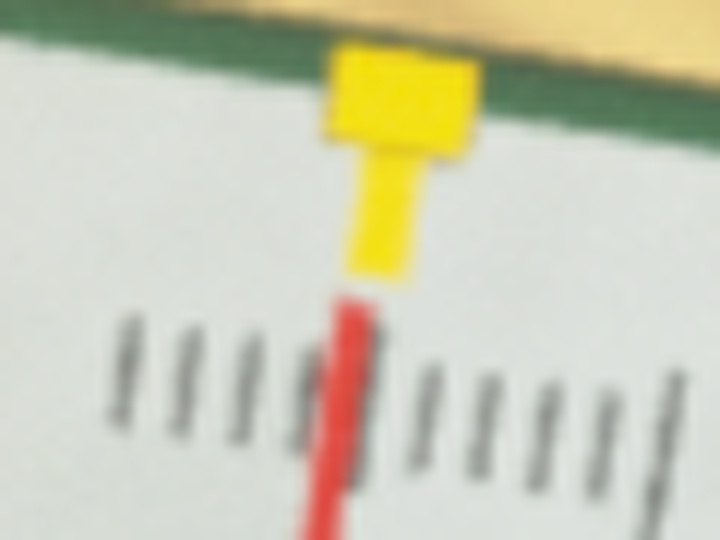

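The close view shows the pointer (355,305) against the bar end centre (377,275): +1.2 mm past centre, within ±2.5, and seen straight from above so without parallax. The gauge is set. I'm taking the key back to the tray.

```bash
python3 - <<'E'
from h import *
np.set_printoptions(precision=2,suppress=True)
K=np.array([[307.421,0,259.154],[0,307.421,190.723],[0,0,1]])
q=dict(c2w=np.load('c2w_c.npy'),camera_matrix=K)
W=np.array([atz(q,c,18) for c in [(253,119),(333.5,140),(310.5,216),(234.5,199)]]);print(W,W.mean(0),[np.linalg.norm(W[i]-W[i-1]) for i in range(4)])
T=W.mean(0); plan([T[0],T[1],300])
E
```

```text
[[ 491.74 -207.21   18.  ]
 [ 603.33 -178.58   18.  ]
 [ 632.86 -289.43   18.  ]
 [ 522.09 -320.21   18.  ]] [ 562.51 -248.86   18.  ] [np.float64(117.00487401718142), np.float64(115.20670703591351), np.float64(114.71517055760224), np.float64(114.96604518822464)]
shift [ 0.23 -0.06  0.39] twist 0 zang now -62.08 q6 1.3 t 17.35
```

Request:
arm_command(
  deltas=[
    [0,-0.03,0,0],
    [0.01,-0.033,0.018,0],
    [0.0185,0,0.033,0],
    [0.0185,0,0.033,0],
    [0.0185,0,0.033,0],
  ],
)

```text
time: 17.85
tool_pos: [574.6, 70.0, 300.9]
tcp_rot: [-1.569, 0.003, -2.653]
contact_force: [0.1, -0.1, -1.8]
grip_width: 15.6
```

Request:
arm_command(
  deltas=[
    [0.0185,0,0.033,0],
    [0.0185,0,0.033,0],
    [0.0185,0,0.033,0],
    [0.0185,0,0.033,0],
    [0.0185,0,0.033,0],
  ],
)

```text
time: 18.35
tool_pos: [570.1, -119.5, 300.8]
tcp_rot: [-1.568, 0.002, -2.654]
contact_force: [0.6, -0.0, -1.5]
grip_width: 15.9
```

Request:
arm_command(
  deltas=[
    [0.0185,0,0.033,0],
    [0.0185,0,0.033,0],
    [0.0185,0,0.033,0],
    [0.009,0,0.016,0],
    [0,0,0,0],
  ],
)

```text
time: 18.85
tool_pos: [566.7, -252.2, 299.6]
tcp_rot: [-1.569, 0.001, -2.658]
contact_force: [0.6, 0.4, -2.1]
grip_width: 16.1
```

```bash
python3 - <<'E'
from h import *
np.set_printoptions(precision=2,suppress=True)
p=cap('wrist');save(p,'l');o=bot.get_obs();print(o['tool_pos'],o['joint_positions'],o['contact_force'],o['grip_width'])
for r in vision.find_in(p,'tray')[:1]: print(r['confidence'],world(p,r['xyz']))
print([pix(p,c) for c in ([491.74,-207.21,18],[603.33,-178.58,18],[632.86,-289.43,18],[522.09,-320.21,18])])
plan([566,-249,100])
E
```

```text
[ 566.98 -250.34  299.46] [-0.54  0.49  1.12  0.    1.53  0.55] [-0.31 -0.36 -2.33] 15.972618804322085
0.68 [ 567.64 -240.43   -2.09]
[array([206.77, 190.43]), array([222.79, 110.42]), array([304.55, 129.47]), array([285.2 , 207.29])]
shift [ 0.   0.2 -0. ] twist 0 zang now -62.09 q6 0.55 t 18.95
```

View pics/l.png

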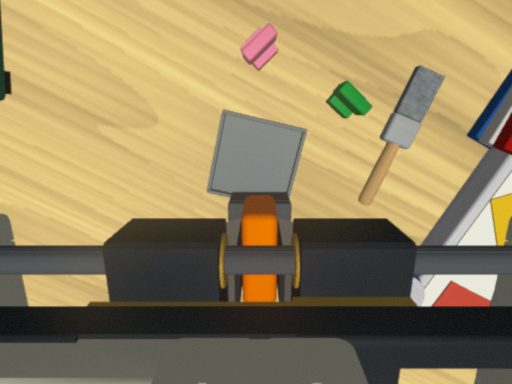

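The tray's corners, about (224,110), (305,129) and (208,191), match the prediction. Lowering the key.

Request:
arm_command(
  deltas=[
    [0,0.03,0,0],
    [0,0.05,0,0],
    [0,0.05,0,0],
    [0,0.05,0,0],
    [0,0.04,0,0],
  ],
)

```text
time: 19.45
tool_pos: [566.9, -247.3, 76.7]
tcp_rot: [-1.572, -0.0, -2.652]
contact_force: [0.5, -0.0, -1.9]
grip_width: 15.5
```

Request:
arm_command(
  deltas=[
    [0,0.018,0,0],
    [0,0.01,0,0],
    [0,0.004,0,0],
    [0,0.001,0,0],
    [0,0,0,0],
  ],
)

```text
time: 19.95
tool_pos: [568.1, -250.0, 47.0]
tcp_rot: [-1.569, 0.001, -2.654]
contact_force: [0.5, -1.2, -2.4]
grip_width: 16.1
```

Request:
arm_command(
  deltas=[
    [0,0.002,0,0],
    [0,0.0015,0,0],
    [0,0,0,0],
  ],
)

```text
time: 20.25
tool_pos: [567.2, -249.9, 42.2]
tcp_rot: [-1.571, 0.0, -2.654]
contact_force: [-0.4, 0.0, -2.7]
grip_width: 15.9
```

Request:
arm_command(
  deltas=[
    [0,0.001,0,0],
    [0,0,0,0],
  ],
)

```text
time: 20.45
tool_pos: [567.3, -250.0, 42.1]
tcp_rot: [-1.57, 0.0, -2.654]
contact_force: [-2.5, 0.8, 4.8]
grip_width: 16.1
```

Contact with the tray floor. Releasing.

Request:
arm_command(
  deltas=[
    [0,0,0,0],
    [0,0,0,0],
    [0,0,0,0],
    [0,0,0,0],
    [0,0,0,0],
  ],
  claw=0,
)

```text
time: 20.95
tool_pos: [567.2, -249.9, 40.9]
tcp_rot: [-1.571, -0.0, -2.654]
contact_force: [-0.1, -0.2, 0.0]
grip_width: 51.2
```

Request:
arm_command(
  deltas=[
    [0,0,0,0],
    [0,0,0,0],
    [0,0,0,0],
    [0,0,0,0],
  ],
)

```text
time: 21.35
tool_pos: [567.2, -249.9, 41.0]
tcp_rot: [-1.571, 0.0, -2.654]
contact_force: [0.8, -0.0, 0.3]
grip_width: 83.3
```

Request:
arm_command(
  deltas=[
    [0,-0.01,0,0],
    [0,-0.03,0,0],
    [0,-0.05,0,0],
    [0,-0.05,0,0],
    [0,-0.05,0,0],
  ],
)

```text
time: 21.85
tool_pos: [566.9, -249.6, 233.9]
tcp_rot: [-1.57, 0.0, -2.654]
contact_force: [0.6, -0.7, 0.3]
grip_width: 91.2
```

Request:
arm_command(
  deltas=[
    [0.02,-0.03,0,0],
    [0.02,-0.01,0,0],
    [0.02,0,0,0],
    [0,0,0,0],
  ],
)

```text
time: 22.25
tool_pos: [511.8, -279.0, 271.0]
tcp_rot: [-1.571, -0.001, -2.657]
contact_force: [0.3, -0.5, -0.4]
grip_width: 91.8
```

```bash
python3 - <<'E'
from h import *
np.set_printoptions(precision=2,suppress=True)
p=cap('wrist');o=bot.get_obs();print(o['tool_pos'],o['contact_force'],o['grip_width'])
for r in vision.find_in(p,'key_grip')[:3]+vision.find_in(p,'tray')[:1]: print(r['confidence'],world(p,r['xyz']))
gauge('top');gauge('side')
s=cap('side')
save(p,'m0')
im=np.hstack([cv2.resize(p['img'][0:220,140:400],(472,400)),cv2.resize(s['img'][120:330,190:370],(328,400))])
cv2.imwrite('pics/m.png',im[:,:,::-1])
E
```

```text
[ 512.87 -278.37  270.6 ] [ 0.88  0.44 -0.5 ] 91.5895336812577
0.89 [ 568.21 -246.54   64.44]
0.87 [ 685.41 -318.66   51.54]
0.54 [ 672.48 -197.53   19.64]
0.69 [ 561.8  -244.      0.07]
top {'red': None, 'yel': None} pointer-mark None
side {'red': (np.int64(8), np.float64(81.9), np.float64(15.78), np.float64(89.2)), 'yel': (np.int64(8), np.float64(100.3), np.float64(4.4), np.float64(95.5))} pointer-mark 11.38
```

View pics/m.png

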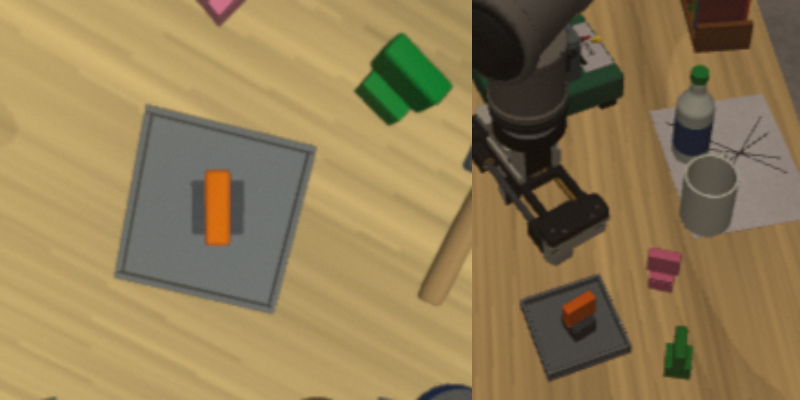

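The key stands upright near the tray's centre (orange bar at (217,207)), the look-alikes have not moved and the gripper is clear. The side gauge reading is steady against its earlier bias. Handing in.

```bash
python3 -c "
from plant import job
print(job.close_job())"
```

```text
the job is handed in; nothing more can be done
None
```

I took the dark steel key from the tray, fitted it fully onto the spindle and turned it clockwise about 132°. Then I lifted it off, stood it upright near the tray's centre and handed the job in at about 22 s of the 72 s allowed.

- **Fit:** the key seated on the collar at the expected height. I pushed with about 5 to 7 N while turning, which is under 2 mm of sink.
- **Pointer:** the last close look straight from above, with the key already off, put it about 1.2 mm past the mark's centre line (limit 2.5 mm). I left it there and did not turn it back.
- **Key:** it stands upright in the tray and the gripper is clear of it. The look-alikes in view were where they had been.

**Checks that disagreed or failed:**
- The side camera's gauge reading was off by about 10 mm because of its coarse resolution. It was too high by that amount both at rest and at the end, so I used it only to see change. Its last reading was 1.7 mm higher than just after the turn, within its noise.
- The top camera could not see the gauge.
- Before the final turn, two wrist views put the remaining gap anywhere from 17.2 to 18.9 mm. I turned for 18 mm.

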